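Clamp a re-soled coaster in the table screw press

TASK

The cork sole of the coaster lying in the screw press has just been re-stuck and must be clamped. Push the coaster along the press bed until it is home against the back stop, wind the crank clockwise until the foot just meets the coaster, then give it a quarter turn more and let go, leaving it clamped. Feel for the touch, since much more than the quarter turn crushes the cork, and leave the other things on the table where they are.

Things in the scene. Friction and masses are not known exactly. Their poses are not given: they have to be found in the camera images.
- press: Grey cast screw press, fixed. Origin on the table exactly under the upright screw axis; x runs from its open front (robot side) to its back, y left, z up. Base 260 x 130 x 14 mm (x -140 to 120). Column at x 80 to 110; from it an arm 34 wide at z 104 to 130 reaches the screw. The arm overhangs the bed: to push things home, lean the fingers back about 15 degrees so the gripper's body stays clear.
- boss (a point): Centre of the top of the boss (radius 18 mm, z 102 to 144) that guides the screw. Below it hangs a round steel foot 44 across that turns with the screw, 4 to 16 above the coaster (varies, unmarked: feel for it). The foot is sprung: about 20 N at once when it touches, 20 N more per quarter turn, and it rubs, so the push needed at the handle jumps 3 to 7 N above the running 4 N.
- stop (a point): Foot of the back stop's front face, mid-width, at bed top height. The stop is 8 mm high and stands 46 behind the screw axis, so a coaster that is home is centred under the screw. The aluminium bed runs from here 171 towards the front, 110 wide, top 25 to 32 above the table, with side rails 6 high and 95 apart inside.
- coaster: Square coaster lying in the bed between the rails, grey plastic on a cork sole, 92 x 92 x 12 mm, 60 to 130 g. Origin at the centre of its underside (the bed's top); x and y as the press's. It starts 28 to 48 short of home, partly under the foot, its front edge free for pushing.
- turn (a joint): Crank angle in rad, growing clockwise seen from above. At 0 the crank points along the press's +x (to the back); it starts between -0.7 and 0.7. One turn (6.283) lowers screw, crank and handle by 20 mm. It can go round freely to 12 rad, and the screw stays where it is left.
- handle (a point): Grip point of the crank handle: an upright black cylinder 18 mm across, 50 tall, spinning freely on its pin, its axis 50 from the screw axis. The point is on that axis, 21 below its top, about 212 above the table at first; it moves with the crank. The crank bar's top lies 31 below it. Pinched from above, it can be led round in a circle without turning the gripper.
- grinder: Stainless pepper grinder, 54 across at the foot, 132 tall, standing to the left of the press. Origin under its centre. Leave alone.
- sugar_bowl: White ceramic sugar bowl with lid, 92 across, 79 tall, left of the press. Origin under its centre. Leave alone.
- spare_coaster: A second coaster like the first, 92 x 92 x 12, lying on the table left in front of the press. Origin under its centre. Leave alone.
- salad_bowl: Clear glass salad bowl, 200 across the rim, 75 tall, right of the press. Origin under its centre. Leave alone.
Things that resemble listed ones, but are neither listed nor needed, are in the scene too. What is shaped like the coaster but orange or white is not meant.

How it is judged:
By the outcome, as a careful person would: the job done as asked, in the order asked, and still so for the second after the job is handed in, with the robot touching nothing.
It also fails if it takes over 64 s, if anything falls off the work surface, if the arm or the gripper's body presses on something with over 40 N, if the wrist force passes 120 N, or if a joint passes its speed limit or range.

ROBOT

A 6-joint arm with a two-finger parallel gripper is mounted at the origin on the work surface. World frame = base frame: x ahead of the robot, y to its left, z up, the work surface at z = 0. Lengths are in m, angles in rad, forces in N, time in s.
With the tool pointing down it reaches from about 0.3 to 0.775 m from the base axis. Payload 14.6 kg.
Tool frame: the origin (TCP) lies at the very end of the fingers, on their centre line; the grasp point (between the pads) lies 19 mm behind it; z points along the fingers, y is the direction in which the jaws open and shut (so a half turn about z gives the same grasp; the last joint's range is limited). The gripper opens to 94 mm and grips with 3 to 60 N. Pads are 16 mm wide; open, the fingers measure 119 mm over their backs; the gripper's body (75 mm by 177 mm) begins 78 mm behind the grasp point.
Start: joints at [-1.279, 0.3, 1.521, -0, 1.321, -0.067], TCP at [0.193, -0.515, 0.205] pointing down, gripper open.
Joint ranges: [-3.03, 3.03], [-0.79, 2.21], [0.23, 2.52], [-1.04, 4.18], [0, 3.07], [-2.55, 2.55]. Speed limits (rad/s): [2.22, 2.22, 2.57, 3.14, 3.14, 3.14].

INTERFACE

Orientations are given as [roll, pitch, yaw] about the fixed x, y, z axes, in that order (R = Rz(yaw) Ry(pitch) Rx(roll)).
In Python, from station import status, camera, ctrl gives the robot as it stands. The module is installed in compiled form; this text tells all that it offers.
- The arm moves only by the shell command python3 -m jog 'ROWS' [FORCE]. ROWS is JSON, a list of rows, each a list of 7 numbers: the shift along the tool's x, y, z each as a share of 1000 mm, from -1 to 1, then the turn, a rotation vector about the tool's x, y, z each as a share of pi/2 rad, from -1 to 1, then the opening, from -1 (shut) to 1 (fully open), so that 0 is half open. A call has 1 to 20 rows; each row is the pose to reach, as a shift and turn from the pose measured when the call began, along the tool's axes at that moment; what a row does not reach only later rows make up. A row lasts 1/10 s, in which the tool goes at most 50 mm and 8.59 degrees, less where a joint would pass 70% of its speed; a pose out of reach is approached as far as the arm can. A call with a number of a shift or a turn outside -1 to 1 is refused whole. A call with a gripper value outside its range is refused whole. The fingers move at their own pace and stop on an object; FORCE is the grip in N (left out, the last holds). Time passes only in rows, so rows that repeat a pose let the fingers close. It gives the time, the measured TCP pose, the force and the opening at its end, in the units of the state.
- status.get_obs(): the state, without advancing time (a new reading comes with each control period).
- camera(name): name is "scene" or "side" or "wrist"; returns a dict with "image" (480x640x3 uint8, red, green, blue), "fx", "fy", "cx", "cy" (pixels), "world_from_camera" (4x4, takes a point from camera to world coordinates). Camera axes: x right, y down, z forward; pixel columns grow to the right and rows downward; lengths in m; the calibration is good to about 2 mm. A picture is of the moment at which its call begins. There is no depth.
- ctrl.hand_in(): hands the job in, once; it reports no verdict.
The state is a dict: "time_s": time; "qpos": joint angles; "joint_vel": joint speeds; "tau": joint torques, N m; "ee_pos": TCP position; "eef_rot": TCP orientation; "force": force on the tool from outside, world axes, zero at the start; "moment": the same for the moment, N m; "grip_width": finger opening in m.
Only numpy, scipy, OpenCV 4.12 (cv2) and the standard library are available. Lean on these libraries where they do the work, as an engineer would, in place of code of your own. Each camera call takes 0.05 s, during which the arm holds its last target.

## Working session

There is one attempt and no reset: what is moved stays moved. The work goes in short steps, Python scripts to look and compute and a shell command to move; the robot and the scene stay as the last step left them, time stands still between calls to the robot, and variables do not carry over. Pictures are saved under pics/ and viewed, and the job is handed in when it is done.

```bash
mkdir -p pics
python3 - <<'E'
from station import status,camera
import cv2
o=status.get_obs();print(o)
for n in ("scene","side","wrist"):
    c=camera(n);cv2.imwrite(f"pics/{n}0.png",c["image"][:,:,::-1]);print(n,c["fx"],c["fy"],c["cx"],c["cy"],c["world_from_camera"].round(4).tolist() if hasattr(c["world_from_camera"],'round') else c["world_from_camera"])
E
```

```text
{'time_s': 0.0, 'qpos': array([-1.27859839e+00,  3.00453352e-01,  1.52156578e+00, -3.01600215e-05,
        1.32073570e+00, -6.65767784e-02]), 'joint_vel': array([ 0.00015313, -0.00062095,  0.00066458, -0.00060059, -0.00084241,
        0.00240235]), 'tau': array([ 7.62065229e-04, -5.31806159e+01, -3.52738130e+01,  7.08697387e-02,
        2.44099548e-02, -1.08767833e-04]), 'ee_pos': array([ 0.19304479, -0.51472371,  0.20490255]), 'eef_rot': array([-3.14043110e+00, -4.81684730e-05,  3.58782167e-01]), 'force': array([-0.21785926, -0.16856536, -0.4100912 ]), 'moment': array([ 0.05890652,  0.03205387, -0.0505013 ]), 'grip_width': 0.09391097767753433}
scene 462.2022172875781 462.2022172875781 318.75762746163 240.10066918005347 [[0.746, 0.3665, -0.556, 1.1342], [0.666, -0.4127, 0.6214, -0.5076], [-0.0017, -0.8339, -0.5519, 0.6271], [0.0, 0.0, 0.0, 1.0]]
side 486.3073778164535 486.3073778164535 321.14211751760143 248.7370697753559 [[-0.7757, -0.3757, 0.5071, 0.1276], [-0.631, 0.4485, -0.6329, 0.675], [0.0103, -0.811, -0.585, 0.7341], [0.0, 0.0, 0.0, 1.0]]
wrist 368.2884084727259 368.2884084727259 323.5632625239072 239.07337698787973 [[0.3509, -0.9021, -0.2511, 0.2662], [-0.9364, -0.3382, -0.0936, -0.4884], [-0.0005, 0.268, -0.9634, 0.3847], [0.0, 0.0, 0.0, 1.0]]
```

View pics/scene0.png

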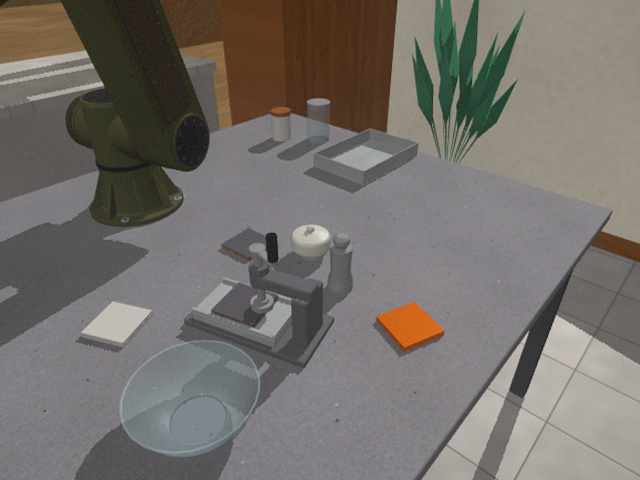

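View pics/side0.png

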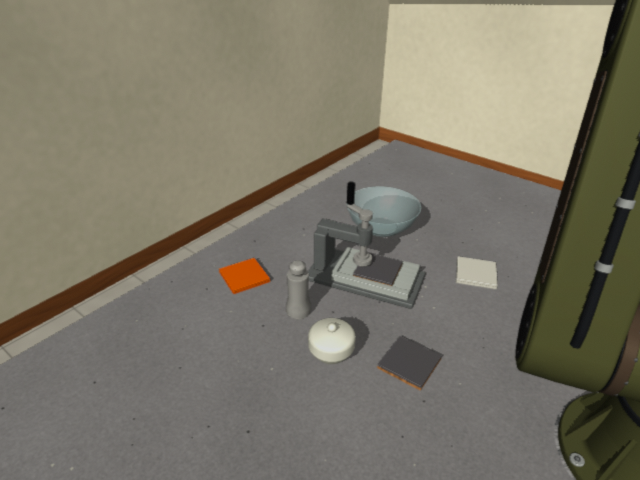

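View pics/wrist0.png

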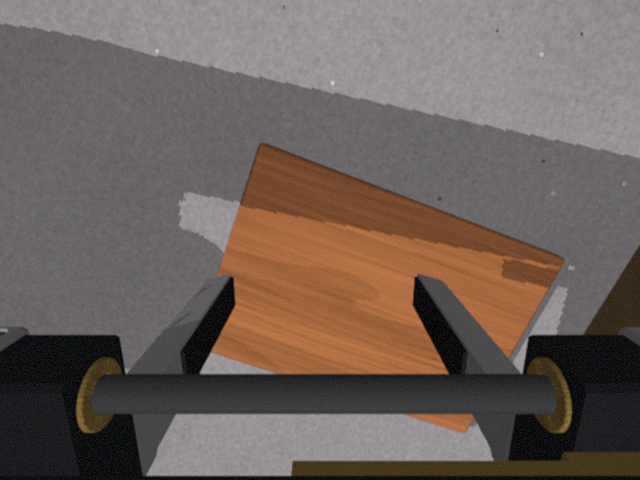

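The scene view shows the press around (262,310) with the black handle at (272,247). The side view shows the press around (365,265) with the handle at (351,193). Next I'll enlarge both.

Run:
```python
import cv2
a=cv2.imread("pics/scene0.png")[220:370,170:350];cv2.imwrite("pics/sc1.png",cv2.resize(a,None,fx=4.4,fy=4,interpolation=cv2.INTER_CUBIC)[:,:792])
a=cv2.imread("pics/side0.png")[170:320,290:440];cv2.imwrite("pics/si1.png",cv2.resize(a,None,fx=4,fy=4,interpolation=cv2.INTER_CUBIC))
```

```text
(no output)
```

View pics/sc1.png

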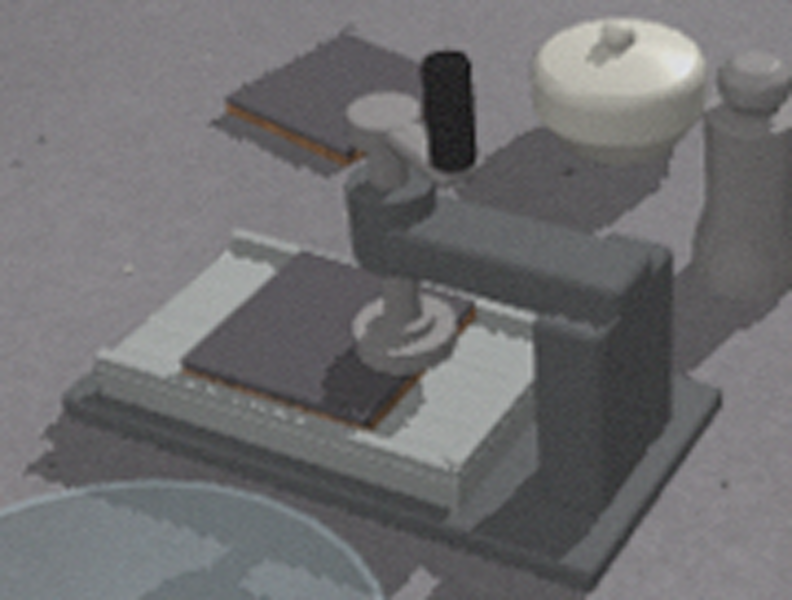

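View pics/si1.png

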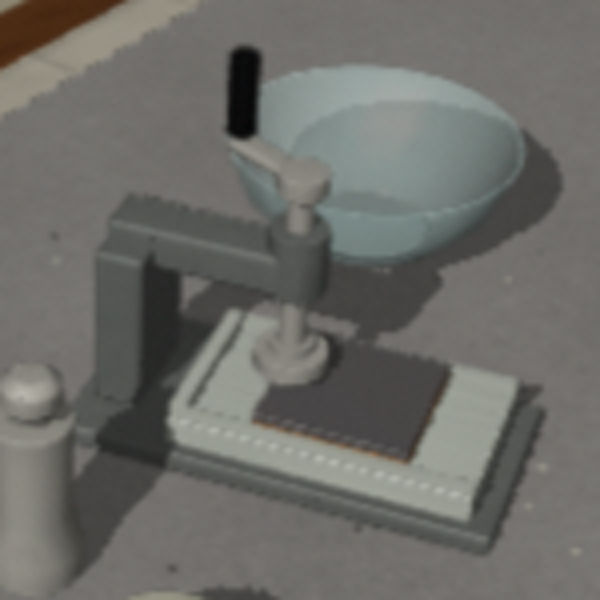

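```bash
cat > h.py <<'E'
import numpy as np
from scipy.optimize import least_squares
from scipy.spatial.transform import Rotation as Rn
K={'s':(462.2022,318.7576,240.1007,[[0.746,0.3665,-0.556,1.1342],[0.666,-0.4127,0.6214,-0.5076],[-0.0017,-0.8339,-0.5519,0.6271]]),
'd':(486.3074,321.1421,248.7371,[[-0.7757,-0.3757,0.5071,0.1276],[-0.631,0.4485,-0.6329,0.675],[0.0103,-0.811,-0.585,0.7341]])}
def proj(c,P):
    f,cx,cy,T=K[c];T=np.array(T);p=T[:,:3].T@(np.array(P)-T[:,3]);return np.array([cx+f*p[0]/p[2],cy+f*p[1]/p[2]])
def loc(p,q):
    c,s=np.cos(p[2]),np.sin(p[2]);return np.array([p[0]+c*q[0]-s*q[1],p[1]+s*q[0]+c*q[1],q[2]])
E
cat > fit.py <<'E'
from h import *
S=lambda u,v:(170+u/4.4,220+v/4)
D=lambda u,v:(290+u/4,170+v/4)
B=[('s',S(590,572),(.12,-.065,.014)),('s',S(720,393),(.12,.065,.014)),('s',S(65,400),(-.14,-.065,.014)),
('d',D(488,543),(-.14,.065,.014)),('d',D(545,407),(-.14,-.065,.014)),('d',D(80,425),(.12,.065,.014))]
bed=[('s',S(98,353),(-.125,-.055)),('s',S(235,233),(-.125,.055)),('s',S(462,468),(.046,-.055)),('d',D(472,500),(-.125,.055)),('d',D(518,378),(-.125,-.055))]
co=[('s',S(184,361),(-.046,-.046)),('s',S(302,252),(-.046,.046)),('s',S(475,308),(.046,.046)),('s',S(370,417),(.046,-.046)),
('d',D(255,418),(.046,.046)),('d',D(410,452),(-.046,.046)),('d',D(449,366),(-.046,-.046))]
ha=[('s',S(446,58),.021),('s',S(452,163),-.029),('d',D(246,52),.021),('d',D(241,133),-.029)]
def f(p,show=0):
    r=[]
    for c,u,q in B: r.append(proj(c,loc(p,q))-u)
    for c,u,q in bed: r.append(proj(c,loc(p,(q[0],q[1],p[3]+.006)))-u)
    a=p[6]
    for c,u,q in co:
        x=p[4]+np.cos(a)*q[0]-np.sin(a)*q[1];y=p[5]+np.sin(a)*q[0]+np.cos(a)*q[1]
        r.append(proj(c,loc(p,(x,y,p[3]+.012)))-u)
    for c,u,dz in ha: r.append(proj(c,(p[7],p[8],p[9]+dz))-u)
    if show: print(np.array(r).round(1).tolist())
    return np.concatenate(r)
s=least_squares(f,[.6,-.1,0,.028,-.04,0,0,.6,-.1,.212],loss='soft_l1',x_scale=.01)
p=s.x;f(p,1);print(p.round(4))
v=p[7:9]-p[:2];print('crank r',np.hypot(*v),'turn',-(np.arctan2(v[1],v[0])-p[2]))
E
python3 fit.py
```

```text
[[0.2, -0.2], [0.9, -2.7], [-1.9, -1.7], [0.3, -0.4], [-0.8, -0.4], [-6.3, -0.5], [-1.4, 1.2], [1.1, -1.3], [-5.9, 0.2], [-0.2, -1.2], [-0.1, 1.0], [-0.7, 0.5], [-0.8, -0.5], [-0.0, -2.5], [-0.5, 0.6], [-1.5, 0.0], [-0.9, 1.4], [-0.6, -0.3], [-0.6, 0.3], [-0.1, -0.4], [-0.6, 0.3], [-0.4, -0.1]]
[ 6.183e-01 -9.020e-02  2.902e-01  2.820e-02 -3.820e-02 -1.000e-04
  1.650e-02  6.681e-01 -1.004e-01  2.098e-01]
crank r 0.05078558921031462 turn 0.49064816163366975
```

```bash
sed -i "s/,('d',D(80,425),(.12,.065,.014))//; s/('s',S(462,468),(.046,-.055)),//" fit.py; python3 fit.py
```

```text
[[-0.2, 0.2], [0.8, -2.3], [-2.0, -1.7], [0.1, -0.4], [-0.7, -0.4], [-1.5, 1.2], [1.2, -1.2], [-0.4, -1.2], [-0.0, 1.0], [-0.7, 0.5], [-0.8, -0.5], [-0.0, -2.4], [-0.5, 0.6], [-1.5, 0.0], [-0.9, 1.4], [-0.6, -0.3], [-0.6, 0.3], [-0.1, -0.4], [-0.6, 0.3], [-0.4, -0.1]]
[ 6.186e-01 -9.080e-02  2.854e-01  2.810e-02 -3.840e-02  4.000e-04
  2.110e-02  6.681e-01 -1.004e-01  2.098e-01]
crank r 0.05038567647128996 turn 0.4755794072548674
```

```bash
cat >> h.py <<'E'
P=(.6186,-.0908,.2870)
def row(pos,lean=0.,yaw=P[2]):
    from station import status
    o=status.get_obs();R0=Rn.from_euler('xyz',o['eef_rot'])
    d=R0.inv().apply(np.array(pos)-o['ee_pos'])
    Rt=Rn.from_euler('z',yaw)*Rn.from_euler('x',np.pi)*Rn.from_euler('y',lean)
    t=(R0.inv()*Rt).as_rotvec()/(np.pi/2)
    return np.r_[d,t].round(4).tolist()
E
python3 - <<'E'
from h import *
l=np.radians(15)
for q in [(-.115,0,.16),(-.115,0,.033),(-.092,0,.033)]:
    w=loc(P,q);print(w.round(3),row(w,l))
# bowl centre approx from scene rim px (190,400)
f,cx,cy,T=K['s'];T=np.array(T)
for u,v,z in [(191,400,.075*.9),(197,420,.0)]:
    d=T[:,:3]@np.array([(u-cx)/f,(v-cy)/f,1]);print(T[:,3]+d*(z-T[2,3])/d[2])
E
```

```text
[ 0.508 -0.123  0.16 ] [0.4326, -0.2558, 0.0453, -0.0065, 0.1666, 0.0454]
[ 0.508 -0.123  0.033] [0.4326, -0.2557, 0.1723, -0.0065, 0.1666, 0.0454]
[ 0.53  -0.117  0.033] [0.4555, -0.254, 0.1723, -0.0065, 0.1666, 0.0454]
[ 0.71085403 -0.31136354  0.0675    ]
[ 0.6976272 -0.3033514  0.       ]
```

```bash
python3 -m jog '[[0.14,-0.085,0.015,-0.002,0.055,0.015,0],[0.29,-0.17,0.03,-0.004,0.11,0.03,0],[0.433,-0.256,0.045,-0.0065,0.1666,0.0454,0],[0.433,-0.256,0.045,-0.0065,0.1666,0.0454,0],[0.433,-0.256,0.045,-0.0065,0.1666,0.0454,0],[0.433,-0.256,0.045,-0.0065,0.1666,0.0454,0],[0.433,-0.256,0.045,-0.0065,0.1666,0.0454,0],[0.433,-0.256,0.045,-0.0065,0.1666,0.0454,0],[0.433,-0.256,0.045,-0.0065,0.1666,0.0454,0],[0.433,-0.256,0.045,-0.0065,0.1666,0.0454,0],[0.433,-0.256,0.045,-0.0065,0.1666,0.0454,0],[0.433,-0.256,0.045,-0.0065,0.1666,0.0454,0],[0.433,-0.256,0.045,-0.0065,0.1666,0.0454,0],[0.433,-0.256,0.045,-0.0065,0.1666,0.0454,0]]' 20
python3 - <<'E'
from h import *
from station import camera
import cv2
cv2.imwrite("pics/w1.png",camera("wrist")["image"][:,:,::-1])
l=np.radians(15)
for q in [(-.115,0,.034),(-.092,0,.034),(-.056,0,.034)]:
    print(row(loc(P,q),l))
E
```

```text
time_s: 1.55
ee_pos: [0.508, -0.1243, 0.1604]
eef_rot: [3.141, -0.262, 0.285]
force: [0.7, 0.2, -0.4]
grip_width: 0.0468
[-0.0323, -0.0008, 0.1223, 0.0004, -0.0001, -0.0012]
[-0.0101, -0.0009, 0.1282, 0.0004, -0.0001, -0.0012]
[0.0247, -0.0009, 0.1376, 0.0004, -0.0001, -0.0012]
```

View pics/w1.png

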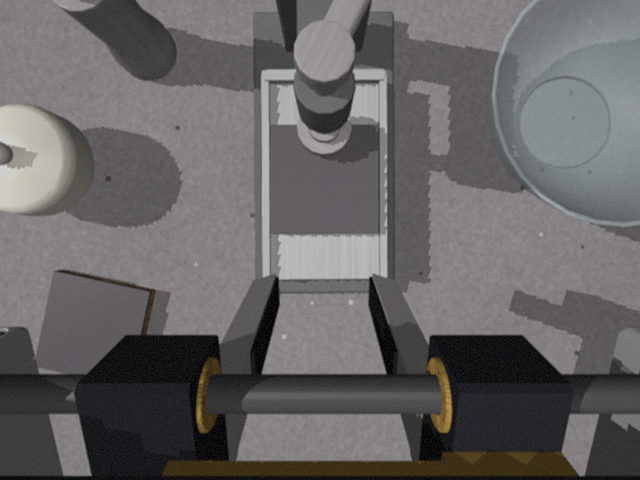

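The wrist view shows the tool centred on the bed. The coaster's front edge is at row 234 (columns 270–381), and the path is free. I'll descend in front of it.

```bash
python3 -m jog '[[-0.012,0,0.045,0,0,-0.001,0],[-0.024,-0.001,0.09,0,0,-0.001,0],[-0.032,-0.001,0.115,0,0,-0.001,0],[-0.032,-0.001,0.122,0,0,-0.001,0],[-0.032,-0.001,0.122,0,0,-0.001,0],[-0.032,-0.001,0.122,0,0,-0.001,0],[-0.032,-0.001,0.122,0,0,-0.001,0]]'
python3 - <<'E'
from h import *
from station import camera
import cv2
a=camera("scene")["image"][:,:,::-1][220:370,170:350];cv2.imwrite("pics/s2.png",cv2.resize(a,None,fx=4,fy=4,interpolation=cv2.INTER_CUBIC))
l=np.radians(15)
for x in (-.092,-.075,-.06,-.054): print(row(loc(P,(x,0,.034)),l))
E
```

```text
time_s: 2.3
ee_pos: [0.5091, -0.1237, 0.0355]
eef_rot: [3.14, -0.264, 0.286]
force: [-0.1, 0.0, 0.6]
grip_width: 0.0472
[0.0213, -0.0004, 0.0071, 0.0012, -0.001, -0.0003]
[0.0377, -0.0004, 0.0115, 0.0012, -0.001, -0.0003]
[0.0522, -0.0005, 0.0155, 0.0012, -0.001, -0.0003]
[0.058, -0.0005, 0.017, 0.0012, -0.001, -0.0003]
```

View pics/s2.png

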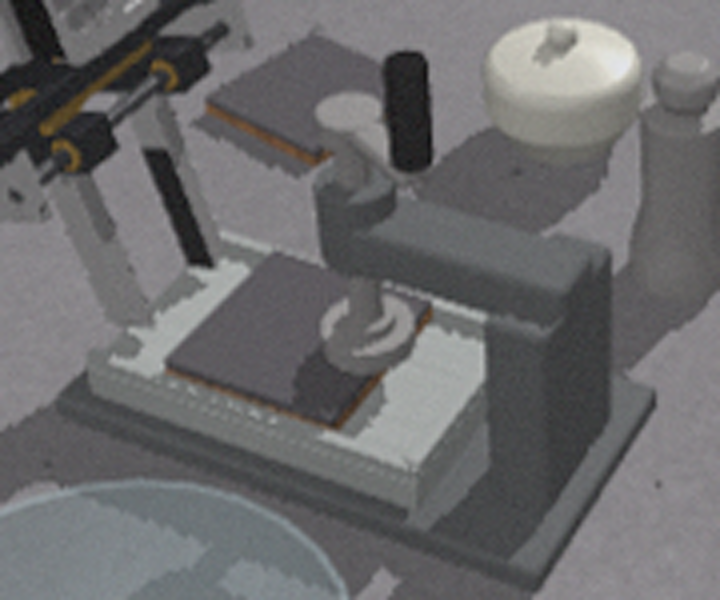

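The scene crop shows the fingertips in the bed at about (130,330) and (205,265), just in front of the coaster. Now I'll push slowly.

```bash
python3 -m jog '[[0.010,0,0.004,0.001,-0.001,0,0],[0.017,0,0.006,0.001,-0.001,0,0],[0.021,0,0.007,0.001,-0.001,0,0],[0.025,0,0.008,0.001,-0.001,0,0],[0.029,0,0.009,0.001,-0.001,0,0],[0.033,0,0.010,0.001,-0.001,0,0],[0.037,0,0.0113,0.001,-0.001,0,0],[0.041,0,0.0124,0.001,-0.001,0,0],[0.045,0,0.0135,0.001,-0.001,0,0],[0.048,0,0.0143,0.001,-0.001,0,0],[0.050,0,0.0149,0.001,-0.001,0,0],[0.052,0,0.0154,0.001,-0.001,0,0],[0.053,0,0.0157,0.001,-0.001,0,0]]'
python3 - <<'E'
from h import *
from station import camera,status
import cv2
a=camera("scene")["image"][:,:,::-1][220:370,170:350];cv2.imwrite("pics/s3.png",cv2.resize(a,None,fx=4,fy=4,interpolation=cv2.INTER_CUBIC))
a=camera("side")["image"][:,:,::-1][170:320,290:440];cv2.imwrite("pics/d3.png",cv2.resize(a,None,fx=4,fy=4,interpolation=cv2.INTER_CUBIC))
print(status.get_obs()['force'])
l=np.radians(15)
for x in (-.056,-.054,-.052): print(row(loc(P,(x,0,.034)),l))
E
```

```text
time_s: 3.65
ee_pos: [0.5622, -0.108, 0.034]
eef_rot: [3.141, -0.262, 0.287]
force: [-0.2, 0.4, -0.7]
grip_width: 0.0468
[0.16516879 0.27104153 0.83055443]
[0.003, -0.0004, 0.0008, 0.0002, -0.0, -0.0003]
[0.0049, -0.0004, 0.0013, 0.0002, -0.0, -0.0003]
[0.0068, -0.0004, 0.0018, 0.0002, -0.0, -0.0003]
```

View pics/s3.png

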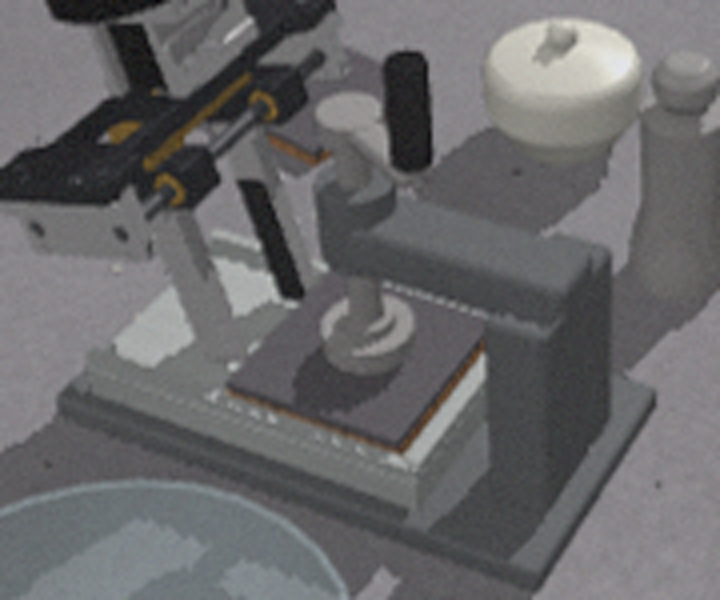

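View pics/d3.png

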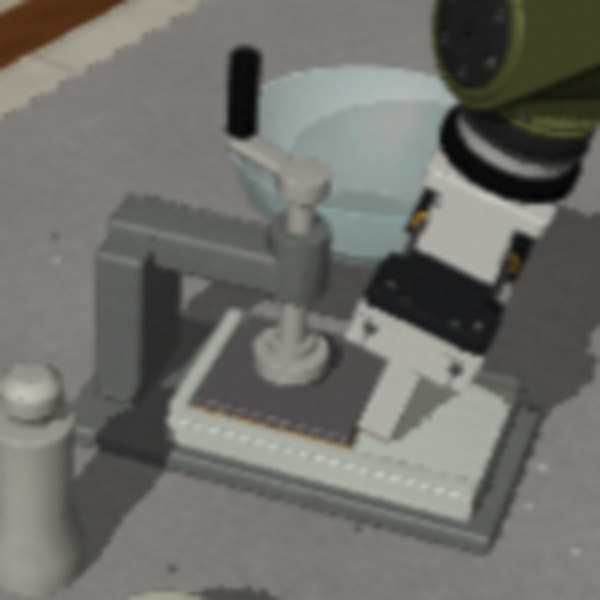

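The coaster is nearly home. A few mm of bed still show at (455,395) in the scene crop. I'll creep on until the force rises.

```bash
python3 -m jog '[[0.0015,0,0.0004,0,0,0,0],[0.0025,0,0.0007,0,0,0,0],[0.0035,0,0.001,0,0,0,0]]';python3 -m jog '[[0.001,0,0.0003,0,0,0,0],[0.001,0,0.0003,0,0,0,0]]';python3 -m jog '[[0.001,0,0.0003,0,0,0,0],[0.001,0,0.0003,0,0,0,0]]'
```

```text
time_s: 4.05
ee_pos: [0.5656, -0.1069, 0.0339]
eef_rot: [3.141, -0.262, 0.287]
force: [-1.1, -0.3, 1.2]
grip_width: 0.0468
time_s: 4.25
ee_pos: [0.5666, -0.1067, 0.0339]
eef_rot: [3.141, -0.262, 0.287]
force: [-3.0, -0.6, 1.3]
grip_width: 0.0472
time_s: 4.45
ee_pos: [0.567, -0.1066, 0.0338]
eef_rot: [-3.141, -0.26, 0.287]
force: [-8.5, -3.0, 5.4]
grip_width: 0.0471
```

```bash
python3 -m jog '[[0.0012,0,0.0003,0,0,0,0],[0.0012,0,0.0003,0,0,0,0]]'
python3 - <<'E'
from station import camera
import cv2
a=camera("scene")["image"][:,:,::-1][260:350,210:310];cv2.imwrite("pics/s4.png",cv2.resize(a,None,fx=6,fy=6,interpolation=cv2.INTER_CUBIC))
a=camera("side")["image"][:,:,::-1][230:310,320:420];cv2.imwrite("pics/d4.png",cv2.resize(a,None,fx=6,fy=6,interpolation=cv2.INTER_CUBIC))
E
```

```text
time_s: 4.65
ee_pos: [0.5672, -0.1066, 0.0337]
eef_rot: [-3.141, -0.258, 0.287]
force: [-13.7, -4.8, 9.6]
grip_width: 0.0472
```

View pics/s4.png

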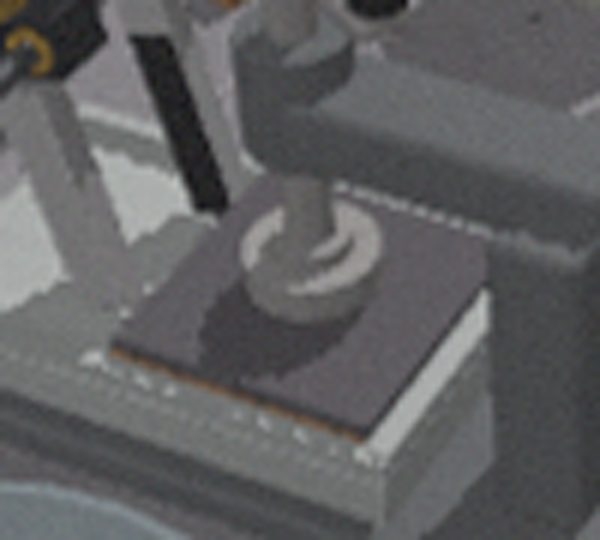

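View pics/d4.png

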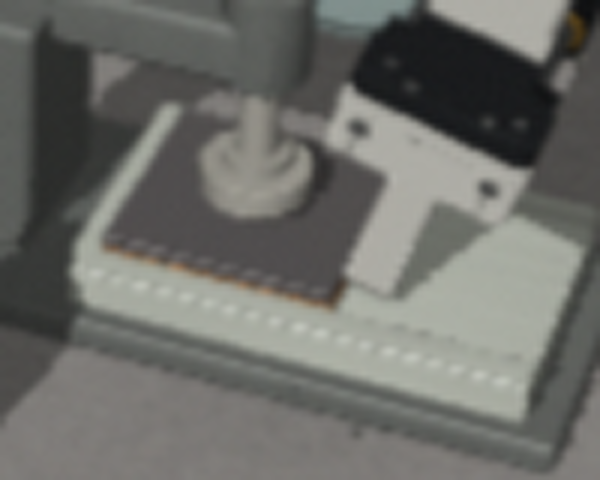

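The coaster is home: its back edge lies flush on the white stop in both crops, and the force climbed to about 14 N at the predicted TCP position. I'll back off and lift.

Run:
```python
from h import *
l=np.radians(15)
print(row(loc(P,(-.095,0,.04)),l),row(loc(P,(-.11,0,.26)),0))
```

```text
[-0.0383, -0.0006, -0.0166, -0.0004, 0.0023, -0.0002] [0.0034, -0.0007, -0.2331, -0.0005, -0.1644, -0.0001]
```

```bash
python3 -m jog '[[-0.019,0,-0.006,0,0,0,0],[-0.038,-0.0006,-0.0166,0,0.002,0,0],[-0.038,-0.0006,-0.060,0,0,0,0],[-0.03,-0.0006,-0.11,0,-0.04,0,0.2],[-0.02,-0.0006,-0.16,0,-0.10,0,0.2],[-0.01,-0.0006,-0.20,0,-0.164,0,0.2],[0.0034,-0.0007,-0.233,0,-0.1644,0,0.2],[0.0034,-0.0007,-0.233,0,-0.1644,0,0.2],[0.0034,-0.0007,-0.233,0,-0.1644,0,0.2]]'
python3 - <<'E'
from h import *
print(row((.668,-.1004,.28)))
E
```

```text
time_s: 5.65
ee_pos: [0.5133, -0.1218, 0.2598]
eef_rot: [-3.141, -0.001, 0.287]
force: [-0.5, -0.1, -1.8]
grip_width: 0.0565
[0.1545, 0.0233, -0.0201, -0.0003, -0.0004, 0.0002]
```

```bash
python3 -m jog '[[0.04,0.006,-0.02,0,0,0,0.2],[0.08,0.012,-0.02,0,0,0,0.2],[0.12,0.018,-0.02,0,0,0,0.2],[0.1545,0.0233,-0.02,0,0,0,0.2],[0.1545,0.0233,-0.02,0,0,0,0.2],[0.1545,0.0233,-0.02,0,0,0,0.2],[0.1545,0.0233,-0.02,0,0,0,0.2]]'
python3 - <<'E'
from h import *
from station import camera
import cv2
c=camera("wrist");cv2.imwrite("pics/w5.png",c["image"][:,:,::-1])
T=np.array(c["world_from_camera"]);np.save("w5.npy",T)
for z in (.231,.181): 
  p=T[:3,:3].T@(np.array([.668,-.1004,z])-T[:3,3]);print(323.56+368.29*p[0]/p[2],239.07+368.29*p[1]/p[2])
E
```

```text
time_s: 6.35
ee_pos: [0.6672, -0.1007, 0.2796]
eef_rot: [-3.141, -0.0, 0.287]
force: [0.2, -0.7, 0.4]
grip_width: 0.0563
322.1716031450534 258.8494789232008
322.4186076949077 238.46391991554825
```

View pics/w5.png

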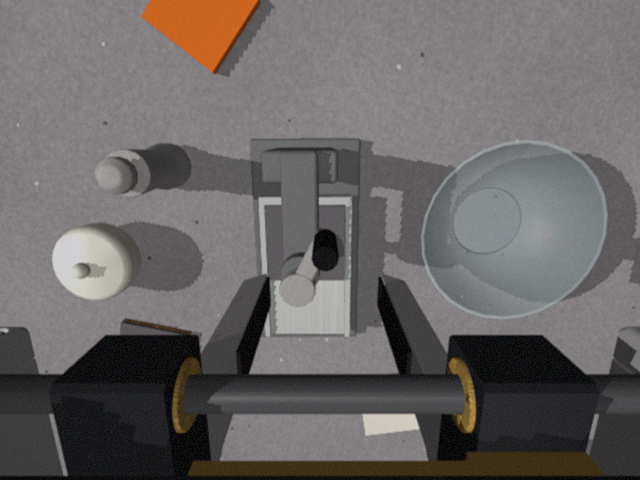

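Run:
```python
import cv2
a=cv2.imread("pics/w5.png")[215:315,260:360];cv2.imwrite("pics/w5c.png",cv2.resize(a,None,fx=6,fy=6,interpolation=cv2.INTER_CUBIC))
```

```text
(no output)
```

View pics/w5c.png

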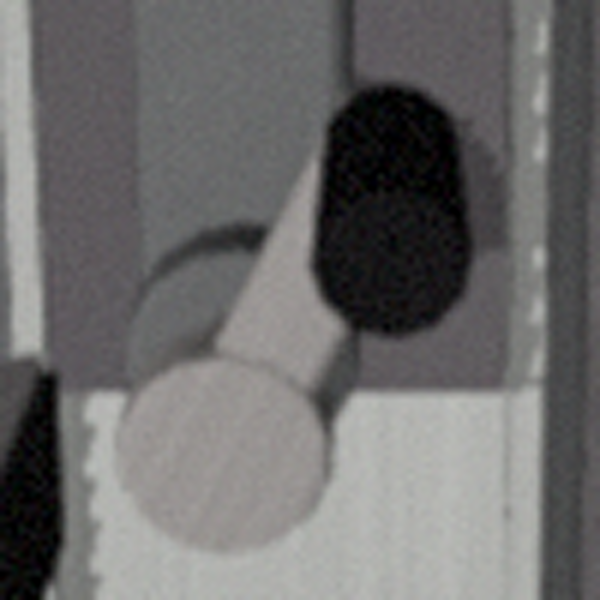

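Run:
```python
from h import *
T=np.load("w5.npy")
def pt(u,v,z):
    d=T[:3,:3]@np.array([(u-323.5633)/368.2884,(v-239.0734)/368.2884,1]);return T[:3,3]+d*(z-T[2,3])/d[2]
print(T[:3,3])
print(pt(325.2,259,.231),pt(325.7,238.3,.181))
for z in(.185,.195,.205):print(pt(297.3,290.5,z))
print(pt(300.5,271.7,.144))
```

```text
[ 0.74203114 -0.07958921  0.45930945]
[ 0.66846148 -0.10232411  0.231     ] [ 0.66885702 -0.1028265   0.181     ]
[ 0.62169264 -0.09295636  0.185     ]
[ 0.6260796  -0.09246906  0.195     ]
[ 0.63046657 -0.09198176  0.205     ]
[ 0.62237267 -0.09286198  0.144     ]
```

Run:
```python
from h import *
print(row((.6684,-.1018,.192)))
```

```text
[0.0008, 0.0014, 0.0882, -0.0003, -0.0006, -0.0002]
```

```bash
python3 -m jog '[[0.0008,0.0014,0.03,0,0,0,0.2],[0.0008,0.0014,0.06,0,0,0,0.2],[0.0008,0.0014,0.08,0,0,0,0.2],[0.0008,0.0014,0.088,0,0,0,0.2],[0.0008,0.0014,0.088,0,0,0,0.2]]' 40
python3 -m jog '[[0,0,0,0,0,0,-0.5],[0,0,0,0,0,0,-1],[0,0,0,0,0,0,-1],[0,0,0,0,0,0,-1],[0,0,0,0,0,0,-1],[0,0,0,0,0,0,-1]]' 40
python3 - <<'E'
from station import status,camera
import cv2
o=status.get_obs();print(o['ee_pos'],o['force'],o['moment'])
a=camera("scene")["image"][:,:,::-1][180:340,180:340];cv2.imwrite("pics/s6.png",cv2.resize(a,None,fx=3.7,fy=3.7,interpolation=cv2.INTER_CUBIC))
E
```

```text
time_s: 6.9
ee_pos: [0.6679, -0.102, 0.1922]
eef_rot: [-3.141, -0.0, 0.286]
force: [0.1, 0.5, 1.0]
grip_width: 0.0565
time_s: 7.5
ee_pos: [0.6679, -0.1018, 0.1924]
eef_rot: [-3.141, -0.001, 0.286]
force: [-0.7, 0.6, 1.1]
grip_width: 0.0174
[ 0.66787215 -0.1018496   0.19239108] [-0.73615019  0.56376315  1.13228138] [ 0.15132243  0.18592164 -0.00342791]
```

View pics/s6.png

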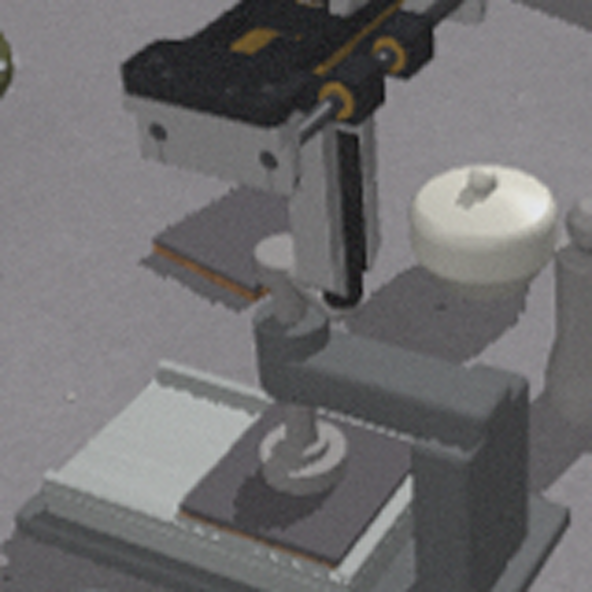

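```bash
cat > c.py <<'E'
import sys
from h import *
from station import status
C=np.array([.6189,-.0918]);Y=.287
TH0=.489;Z0=.1924
def now():
    o=status.get_obs();c,s=np.cos(Y),np.sin(Y)
    d=o['ee_pos'][:2]-C;t=np.array([c*d[0]+s*d[1],s*d[0]-c*d[1]])
    f=o['force'];F=np.array([c*f[0]+s*f[1],s*f[0]-c*f[1]])
    th=np.arctan2(t[1],t[0]);
    prev=(Z0-o['ee_pos'][2])/.0031831+TH0
    th+=2*np.pi*round((prev-th)/2/np.pi)
    tt=np.array([-np.sin(th),np.cos(th)]);rr=np.array([np.cos(th),np.sin(th)])
    print('t %.2f th %.3f r %.4f z %.4f (nom %.4f) Ft %.1f Fr %.1f Fz %.1f'%(o['time_s'],th,np.hypot(*t),o['ee_pos'][2],Z0-.0031831*(th-TH0),F@tt,F@rr,f[2]))
    return o,t,th
def plan(a):
    o,t,th=now()
    out=[]
    for x in a:
        p=.05*np.array([np.cos(x),np.sin(x)])-t
        out.append([round(p[0],4),round(p[1],4),round(o['ee_pos'][2]-(Z0-.0031831*(x-TH0)),4),0,0,0,-1])
    print(str(out).replace(' ',''))
if __name__=='__main__':
    if len(sys.argv)>3: plan(np.arange(float(sys.argv[1]),float(sys.argv[2])+1e-6,float(sys.argv[3])))
    else: now()
E
python3 c.py 0.55 1.05 .1
python3 - <<'E'
from h import *
for z in (.044,.048,.052,.056,.06):
    q=[proj('s',(.6189+.022*np.cos(a),-.0918+.022*np.sin(a),z)) for a in np.linspace(0,6.28,60)]
    r=[proj('d',(.6189+.022*np.cos(a),-.0918+.022*np.sin(a),z)) for a in np.linspace(0,6.28,60)]
    print(z,max(q,key=lambda p:p[1]),max(r,key=lambda p:p[1]))
E
```

```text
t 7.55 th 0.490 r 0.0500 z 0.1924 (nom 0.1924) Ft -0.5 Fr -1.8 Fz 2.2
[[np.float64(-0.0015),np.float64(0.0026),np.float64(0.0002),0,0,0,-1],[np.float64(-0.0043),np.float64(0.0068),np.float64(0.0005),0,0,0,-1],[np.float64(-0.0075),np.float64(0.0106),np.float64(0.0008),0,0,0,-1],[np.float64(-0.0111),np.float64(0.0141),np.float64(0.0011),0,0,0,-1],[np.float64(-0.015),np.float64(0.0172),np.float64(0.0014),0,0,0,-1],[np.float64(-0.0192),np.float64(0.0199),np.float64(0.0017),0,0,0,-1]]
0.044 [260.58184258 315.24856019] [362.4822047  267.85596299]
0.048 [260.42634753 313.62257306] [362.58665413 266.48487247]
0.052 [260.27003898 311.98807934] [362.69154172 265.10803033]
0.056 [260.11291054 310.34501208] [362.79687022 263.7254003 ]
0.06 [259.95495573 308.69330367] [362.90264244 262.33694581]
```

```bash
sed -i 's/round(p\[0\],4)/round(float(p[0]),4)/;s/round(p\[1\],4)/round(float(p[1]),4)/;s/round(o\[/round(float(o[/;s/(x-TH0)),4)/(x-TH0))),4)/' c.py
python3 -m jog '[[-0.0015,0.0026,0.0002,0,0,0,-1],[-0.0043,0.0068,0.0005,0,0,0,-1],[-0.0075,0.0106,0.0008,0,0,0,-1],[-0.0111,0.0141,0.0011,0,0,0,-1],[-0.015,0.0172,0.0014,0,0,0,-1],[-0.0192,0.0199,0.0017,0,0,0,-1]]'; python3 c.py 1.1 1.6 .1
```

```text
time_s: 8.15
ee_pos: [0.6548, -0.1268, 0.1906]
eef_rot: [-3.141, -0.001, 0.286]
force: [1.0, 3.9, 0.8]
grip_width: 0.0171
t 8.15 th 1.060 r 0.0502 z 0.1906 (nom 0.1906) Ft -3.5 Fr -2.0 Fz 0.8
[[-0.0019,0.0008,0.0001,0,0,0,-1],[-0.0064,0.0028,0.0004,0,0,0,-1],[-0.0112,0.0044,0.0008,0,0,0,-1],[-0.0161,0.0055,0.0011,0,0,0,-1],[-0.021,0.0061,0.0014,0,0,0,-1],[-0.026,0.0062,0.0017,0,0,0,-1]]
```

```bash
python3 -m jog '[[-0.0019,0.0008,0.0001,0,0,0,-1],[-0.0064,0.0028,0.0004,0,0,0,-1],[-0.0112,0.0044,0.0008,0,0,0,-1],[-0.0161,0.0055,0.0011,0,0,0,-1],[-0.021,0.0061,0.0014,0,0,0,-1],[-0.026,0.0062,0.0017,0,0,0,-1]]'; python3 c.py 1.65 2.0 .1
```

```text
time_s: 8.75
ee_pos: [0.6313, -0.1406, 0.1888]
eef_rot: [-3.141, -0.001, 0.286]
force: [3.9, -0.6, -1.0]
grip_width: 0.0174
t 8.75 th 1.609 r 0.0503 z 0.1888 (nom 0.1888) Ft -3.7 Fr 1.6 Fz -1.0
[[-0.002,-0.0004,0.0001,0,0,0,-1],[-0.007,-0.0011,0.0004,0,0,0,-1],[-0.0118,-0.0022,0.0008,0,0,0,-1],[-0.0166,-0.0038,0.0011,0,0,0,-1]]
```

```bash
cat >> c.py <<'E'
    if len(sys.argv)>3:
        a=np.arange(float(sys.argv[1]),float(sys.argv[2])+1e-6,float(sys.argv[3]))
        for x,y in zip(a[:-1],a[1:]): print('inc->%.2f'%y,(.05*np.array([np.cos(y)-np.cos(x),np.sin(y)-np.sin(x)])).round(4),end='; ')
E
python3 -m jog '[[-0.002,-0.0004,0.0001,0,0,0,-1],[-0.007,-0.0011,0.0004,0,0,0,-1]]'>/dev/null;python3 c.py;python3 -m jog '[[-0.0048,-0.0011,0.0003,0,0,0,-1]]'>/dev/null;python3 c.py;python3 -m jog '[[-0.0048,-0.0016,0.0003,0,0,0,-1]]'>/dev/null;python3 c.py 2.05 2.65 .1
```

```text
t 8.95 th 1.755 r 0.0503 z 0.1884 (nom 0.1884) Ft -3.6 Fr 2.1 Fz -0.6
t 9.05 th 1.859 r 0.0504 z 0.1880 (nom 0.1880) Ft -3.8 Fr -0.8 Fz -0.9
t 9.15 th 1.968 r 0.0504 z 0.1877 (nom 0.1877) Ft -2.9 Fr -2.4 Fz -0.3
[[-0.0035,-0.0021,0.0002,0,0,0,-1],[-0.0078,-0.0047,0.0006,0,0,0,-1],[-0.0119,-0.0076,0.0009,0,0,0,-1],[-0.0156,-0.0109,0.0012,0,0,0,-1],[-0.019,-0.0146,0.0015,0,0,0,-1],[-0.022,-0.0186,0.0018,0,0,0,-1],[-0.0246,-0.0229,0.0021,0,0,0,-1]]
inc->2.15 [-0.0043 -0.0025]; inc->2.25 [-0.004  -0.0029]; inc->2.35 [-0.0037 -0.0033]; inc->2.45 [-0.0034 -0.0037]; inc->2.55 [-0.003 -0.004]; inc->2.65 [-0.0026 -0.0043];
```

```bash
python3 -m jog '[[-0.0035,-0.0021,0.0002,0,0,0,-1]]'>/dev/null;python3 c.py;python3 -m jog '[[-0.0043,-0.0025,0.0003,0,0,0,-1]]'>/dev/null;python3 c.py;python3 -m jog '[[-0.004,-0.0029,0.0003,0,0,0,-1]]'>/dev/null;python3 c.py;python3 -m jog '[[-0.0037,-0.0033,0.0003,0,0,0,-1]]'>/dev/null;python3 c.py 2.4 3.0 .1
```

```text
t 9.25 th 2.060 r 0.0503 z 0.1874 (nom 0.1874) Ft -4.0 Fr 4.0 Fz -1.8
t 9.35 th 2.166 r 0.0504 z 0.1871 (nom 0.1871) Ft -4.3 Fr -1.6 Fz -1.3
t 9.45 th 2.269 r 0.0505 z 0.1868 (nom 0.1867) Ft -8.6 Fr -3.1 Fz -2.8
t 9.55 th 2.368 r 0.0505 z 0.1865 (nom 0.1864) Ft -8.8 Fr -3.1 Fz -4.3
[[-0.0008,-0.0015,0.0002,0,0,0,-1],[-0.0039,-0.0053,0.0005,0,0,0,-1],[-0.0067,-0.0095,0.0008,0,0,0,-1],[-0.0091,-0.0139,0.0012,0,0,0,-1],[-0.011,-0.0185,0.0015,0,0,0,-1],[-0.0124,-0.0233,0.0018,0,0,0,-1],[-0.0134,-0.0282,0.0021,0,0,0,-1]]
inc->2.50 [-0.0032 -0.0038]; inc->2.60 [-0.0028 -0.0041]; inc->2.70 [-0.0024 -0.0044]; inc->2.80 [-0.0019 -0.0046]; inc->2.90 [-0.0014 -0.0048]; inc->3.00 [-0.001  -0.0049];
```

Ft jumped from −4 to −8.7 N between 2.17 and 2.27 rad, which looks like the touch. I'll check it in the pictures and with the next steps.

Run:
```python
from station import camera
import cv2
a=camera("scene")["image"][:,:,::-1][240:340,210:310];cv2.imwrite("pics/s7.png",cv2.resize(a,None,fx=6,fy=6,interpolation=cv2.INTER_CUBIC))
a=camera("side")["image"][:,:,::-1][220:310,320:420];cv2.imwrite("pics/d7.png",cv2.resize(a,None,fx=6,fy=6,interpolation=cv2.INTER_CUBIC))
```

```text
(no output)
```

View pics/s7.png

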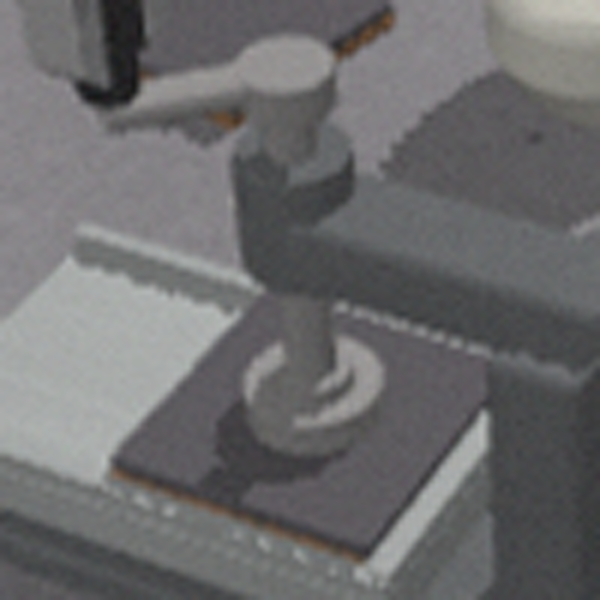

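View pics/d7.png

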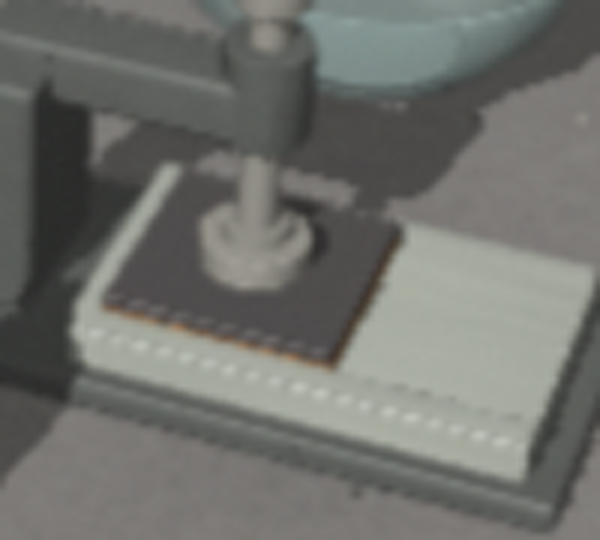

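Foot bottom edge is now at scene (260,315.8) and side (363,268.3). That puts it at z≈0.043 against a coaster top of about 0.040, which agrees with touching within a pixel. I'll go on carefully.

```bash
python3 -m jog '[[-0.0008,-0.0015,0.0002,0,0,0,-1]]'>/dev/null;python3 c.py;python3 -m jog '[[-0.0032,-0.0038,0.0003,0,0,0,-1]]'>/dev/null;python3 c.py;python3 -m jog '[[-0.0028,-0.0041,0.0003,0,0,0,-1]]'>/dev/null;python3 c.py;python3 -m jog '[[-0.0024,-0.0044,0.0003,0,0,0,-1]]'>/dev/null;python3 c.py 2.8 3.2 .1
```

```text
t 9.75 th 2.406 r 0.0503 z 0.1864 (nom 0.1863) Ft -8.1 Fr 4.0 Fz -1.5
t 9.85 th 2.497 r 0.0505 z 0.1861 (nom 0.1860) Ft -8.5 Fr -3.4 Fz -3.2
t 9.95 th 2.591 r 0.0505 z 0.1858 (nom 0.1857) Ft -9.4 Fr -3.4 Fz -3.3
t 10.05 th 2.685 r 0.0504 z 0.1855 (nom 0.1854) Ft -9.2 Fr -4.5 Fz -4.0
[[-0.0018,-0.0055,0.0004,0,0,0,-1],[-0.0033,-0.0103,0.0008,0,0,0,-1],[-0.0042,-0.0152,0.0011,0,0,0,-1],[-0.0047,-0.0202,0.0014,0,0,0,-1],[-0.0046,-0.0252,0.0017,0,0,0,-1]]
inc->2.90 [-0.0014 -0.0048]; inc->3.00 [-0.001  -0.0049]; inc->3.10 [-0.0005 -0.005 ]; inc->3.20 [ 0.    -0.005];
```

The slope after the jump is about 2.5 N/rad, and the sprung foot should give about 2.8, so the touch is at 2.22 ± 0.05 rad. A quarter turn more makes the target 3.79.

```bash
python3 -m jog '[[-0.0018,-0.0055,0.0004,0,0,0,-1],[-0.0033,-0.0103,0.0008,0,0,0,-1],[-0.0042,-0.0152,0.0011,0,0,0,-1],[-0.0047,-0.0202,0.0014,0,0,0,-1],[-0.0046,-0.0252,0.0017,0,0,0,-1]]'>/dev/null;python3 c.py 3.29 3.6 .1
```

```text
t 10.55 th 3.183 r 0.0502 z 0.1839 (nom 0.1838) Ft -10.6 Fr -2.3 Fz -1.9
[[0.0008,-0.0053,0.0004,0,0,0,-1],[0.0017,-0.0102,0.0008,0,0,0,-1],[0.0032,-0.015,0.0011,0,0,0,-1],[0.0051,-0.0196,0.0014,0,0,0,-1]]
inc->3.39 [ 0.001  -0.0049]; inc->3.49 [ 0.0015 -0.0048]; inc->3.59 [ 0.0019 -0.0046];
```

```bash
python3 -m jog '[[0.0008,-0.0053,0.0004,0,0,0,-1],[0.0017,-0.0102,0.0008,0,0,0,-1],[0.0032,-0.015,0.0011,0,0,0,-1],[0.0051,-0.0196,0.0014,0,0,0,-1]]'>/dev/null;python3 c.py 3.69 3.79 .1
```

```text
t 10.95 th 3.564 r 0.0501 z 0.1827 (nom 0.1826) Ft -10.6 Fr -3.4 Fz 0.1
[[0.0031,-0.0055,0.0005,0,0,0,-1],[0.0059,-0.0096,0.0008,0,0,0,-1]]
inc->3.79 [ 0.0028 -0.0041];
```

```bash
python3 -m jog '[[0.0031,-0.0055,0.0005,0,0,0,-1],[0.0059,-0.0096,0.0008,0,0,0,-1],[0.0059,-0.0096,0.0008,0,0,0,-1],[0.0059,-0.0096,0.0008,0,0,0,-1]]'>/dev/null;python3 c.py 3.79 3.79 .1
```

```text
t 11.35 th 3.771 r 0.0501 z 0.1820 (nom 0.1820) Ft -5.7 Fr -3.1 Fz 1.0
[[0.0006,-0.0007,0.0001,0,0,0,-1]]
```

```bash
python3 -m jog '[[0,0,0,0,0,0,-0.6],[0,0,0,0,0,0,-0.2],[0,0,0,0,0,0,0.1],[0,0,0,0,0,0,0.1],[0,0,0,0,0,0,0.1]]';python3 c.py; python3 -m jog '[[0,0,-0.03,0,0,0,0.1],[0,0,-0.07,0,0,0,0.1],[0,0,-0.11,0,0,0,0.1],[-0.04,0,-0.12,0,0,0,0.1],[-0.09,0,-0.12,0,0,0,0.1],[-0.12,0,-0.12,0,0,0,0.1],[-0.12,0,-0.12,0,0,0,0.1],[-0.12,0,-0.12,0,0,0,0.1]]'
python3 - <<'E'
from station import camera
import cv2
for n,(r,c) in dict(scene=(200,160),side=(170,290)).items():
    a=camera(n)["image"][:,:,::-1][r:r+160,c:c+190];cv2.imwrite(f"pics/{n}8.png",cv2.resize(a,None,fx=3.6,fy=3.6,interpolation=cv2.INTER_CUBIC))
cv2.imwrite("pics/w8.png",camera("wrist")["image"][:,:,::-1])
E
```

```text
time_s: 11.85
ee_pos: [0.5717, -0.0748, 0.182]
eef_rot: [3.13, -0.004, 0.284]
force: [-0.8, -0.3, 0.6]
grip_width: 0.0479
t 11.85 th 3.774 r 0.0502 z 0.1820 (nom 0.1819) Ft -0.5 Fr 0.7 Fz 0.6
time_s: 12.65
ee_pos: [0.4557, -0.1073, 0.302]
eef_rot: [3.13, -0.005, 0.283]
force: [-0.3, -0.2, -0.1]
grip_width: 0.0519
```

View pics/scene8.png

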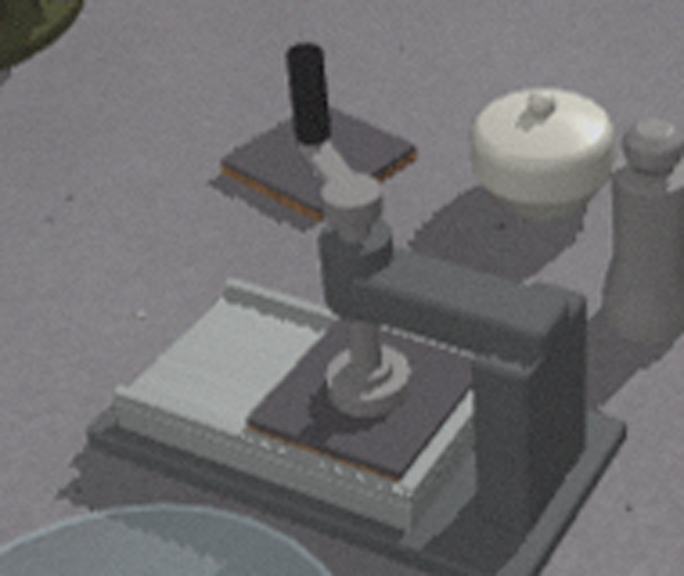

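View pics/side8.png

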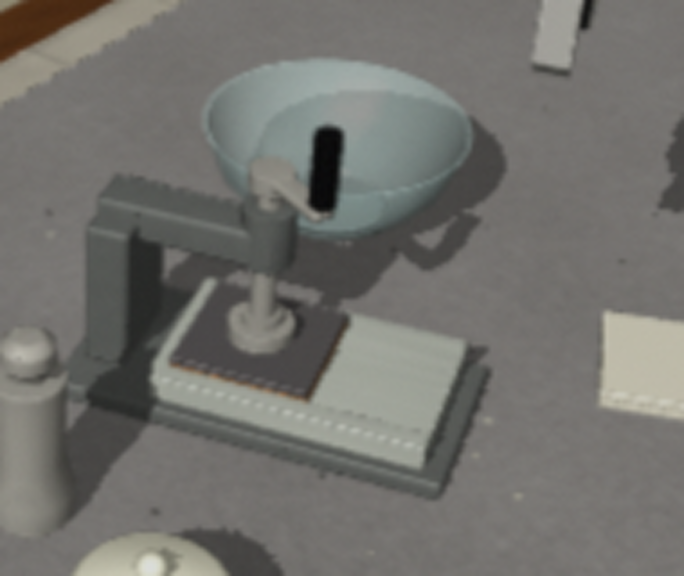

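View pics/w8.png

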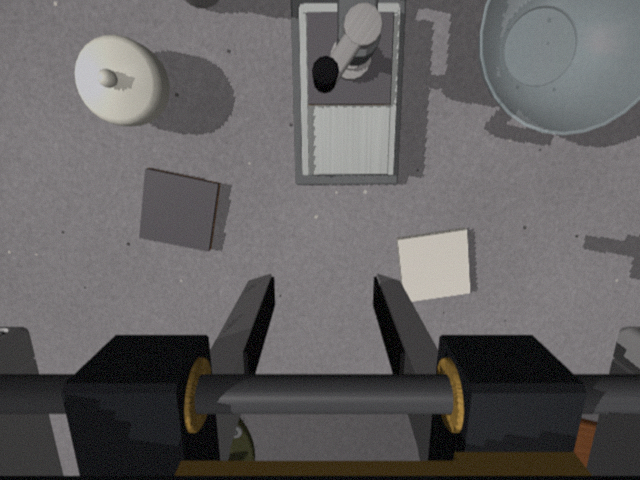

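The foot rests on the coaster at scene crop (368,415). That is the same image height as at the touch, so the spring took up the extra turn. The coaster is flush against the stop, the other things have not moved, and the gripper is clear. I'm handing in.

```bash
python3 -c "
from station import ctrl
print(ctrl.hand_in())"
```

```text
the job is handed in; nothing more can be done
None
```

The coaster is clamped in the press and the job is handed in at about 13 s of the 64 s allowed; no verdict came back.

- **Pushing home:** I pushed the coaster about 38 mm with the fingers leaning back 15°, until the force climbed to about 14 N. That happened at the predicted position, and the pictures show the coaster flush against the back stop.
- **Touch:** I led the crank clockwise from 0.49 rad. The push at the handle jumped from about 4 to 8.7 N between 2.17 and 2.27 rad, so I took the touch as 2.22 rad. Afterwards it rose by about 2.5 N per rad, close to the 2.8 expected from the sprung foot.
- **Quarter turn:** I stopped at 3.77 rad, 1.55 rad past the touch. A quarter turn is 1.57 rad. I then let go and moved the gripper clear.
- **Last checks:** The final pictures show the foot on the coaster at the same height as at the touch, the coaster still home, and the other things in view where they were.

**Disagreement:** Judging from the pictures, I first expected a gap of 8–10 mm under the foot, but the crank travel put it at 5.5 mm. The difference is about one to two pixels in those pictures, so I went by the force.

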